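# Open the packing-lane barrier and push the carton through

### The job

Push the orange-and-white barrier arm up past its balance point so that it stays raised by itself and let go of it. Then push the brown carton along the lane, under the raised arm, until it stands wholly on the blue pad. The carton is only to be pushed, never lifted or tipped, and the other things on the bench stay where they are.

Things in the scene. Friction and masses are not known exactly. Their poses are not given: they have to be found in the camera images.
- lane: Fixed packing lane. Origin: lane centre on the bench top (z = 0), under the closed barrier arm. y runs along the lane, x across it, away from the robot. Aluminium bed 150 (x) by 500 (y) mm, surface 6 mm above the bench; two blue guides along y, 12 mm thick, tops 30 mm above the bench, 126 mm apart inside.
- gate (a joint): Barrier arm angle, rad. 0 = down, level across the lane with its tip towards the robot (start); 1.5 = upper stop, nearly upright. The tip rises in the lane's x-z plane, up and away from the robot. Left free below about 0.8 it falls shut; past about 1.0 it goes on by itself to 1.5 and stays. Turning it takes under 0.3 N m, about 1 to 2 N near the tip.
- gate_pivot (a point): Barrier pivot, at x = +130, y = 0 mm of the lane, 95 mm above the bench, on an orange post outside the far guide: two cheeks 45 mm wide in x, at 35 mm either side, up to 113 mm. A steel counterweight (40 mm diameter, 32 mm long) sits 47 mm from the pivot, up and behind it when the arm is down.
- gate_tip (a point): Centre of the free end of the barrier arm, a round tube 18 mm in diameter striped orange and white, reaching 240 mm from the pivot. When down, its underside is 86 mm above the bench and it bars the carton's way.
- carton: Closed brown cardboard carton with a white label, 100 mm across the lane (its x), 130 mm along the lane (its y), 115 mm high, about 0.45 kg, standing upright on the bed between the guides on one side of the barrier (either side). Origin: centre of its underside.
- pad: Blue pad painted flush on the lane's bed on the other side of the barrier, 122 mm (x) by 180 mm (y along the lane), no thickness to speak of. Origin: below its centre, at bench height.
- tape: Bystander: amber roll of tape lying flat, 84 mm diameter, 36 mm high; origin at the centre of its underside.
- spool: Bystander: black wire spool standing on its flange, 90 mm diameter, 52 mm high; origin at the centre of its underside.
- small_carton: Bystander: small brown box 70 x 110 x 50 mm; origin at the centre of its underside.
- screwdriver: Bystander: screwdriver lying on the bench.
- mug: Bystander: white mug, 80 mm diameter, 90 mm high; origin at the centre of its underside.
- can: Bystander: red can, 60 mm diameter, 110 mm high; origin at the centre of its underside.

How it is judged:
On the way, in this order (a step that is already met when the one before it is completed fails the run):
1. the barrier arm stays raised by itself, the robot not touching it (value of joint gate above 1.3 rad and velocity of joint gate between -0.1 and 0.1 rad/s and contact force between each of the fingers, the arm and lane below 0.2 N), for 0.3 s.
2. the carton is on the blue pad (y of carton in the frame of pad between -0.03 and 0.03 m and x of carton in the frame of pad between -0.03 and 0.03 m and value of joint gate above 1.3 rad), for 0.2 s.
At the end, for the whole second after the job is handed in: The barrier arm stays raised by itself (over 1.3 rad) and the carton stands still and upright on the lane, its centre within 30 mm of the blue pad's centre along and across the lane (all of step 2 and height (world z) of carton below 0.012 m and angle between carton's own z axis and vertical below 0.08 rad and linear speed of carton below 0.01 m/s and velocity of joint gate between -0.05 and 0.05 rad/s); the robot touches nothing.
It fails at once if the carton is lifted (over 15 mm) (height (world z) of carton above 0.021 m).
It fails at once if the carton is tipped (over 0.3 rad) (angle between carton's own z axis and vertical above 0.3 rad).
It fails at once if a bystander is moved by more than 30 mm (distance of any of tape, spool, small_carton, screwdriver, mug, can from where it was at the start of the episode above 0.03 m).
It also fails if it takes over 64 s, if anything falls off the work surface, if the arm or the gripper's body presses on something with over 40 N, if the wrist force passes 120 N, or if a joint passes its speed limit or range.

### The arm

A 7-joint arm with a two-finger parallel gripper is mounted at the origin on the work surface. World frame = base frame: x ahead of the robot, y to its left, z up, the work surface at z = 0. Lengths are in m, angles in rad, forces in N, time in s.
With the tool pointing down it reaches from about 0.4 to 0.85 m from the base axis. Payload 10.4 kg.
Tool frame: the origin (TCP) lies midway between the tips of the shut fingers; the grasp point (between the pads) lies 19 mm behind it; z points along the fingers, x is the direction in which the jaws open and shut, and the axes are right-handed (so a half turn about z gives the same grasp; the last joint's range is limited). The gripper opens to 85 mm and grips with 20 to 120 N. Pads are 22 mm wide; open, the fingers measure 114 mm over their backs; the gripper's body (76 mm by 85 mm) begins 54 mm behind the grasp point. The pads swing forward as they close: fully open they stand 13 mm farther back than shut.
Start: joints at [1.179, 0.332, -0.065, 1.46, 0.022, 1.35, -0.088], TCP at [0.225, -0.583, 0.231] pointing down, gripper open.
Joint ranges: [-2.6, 2.6], [-0.5, 2.12], [-1.47, 1.34], [0.16, 2.42], [-1.27, 4.41], [0.06, 2.06], [-2.6, 2.6]. Speed limits (rad/s): [2.22, 2.22, 2.79, 2.79, 3.14, 3.14, 3.14].

### API

Orientations are given as a unit quaternion [x, y, z, w].
In Python, from workcell import manip, cams gives the robot as it stands.
- The arm moves only by the tool move_arm, never from a script. Its argument "moves" is a list of rows, each a list of 7 numbers: the turn, a rotation vector about the tool's x, y, z in degrees, then the shift along the tool's x, y, z in m, then the finger opening in m, from 0 to 0.0854. A call has 1 to 10 rows; each row is the pose to reach, as a shift and turn from the pose commanded when the call began, along the tool's axes at that moment; what a row does not reach only later rows make up. A row lasts 1/10 s, in which the tool goes at most 50 mm and 8.59 degrees, less where a joint would pass 70% of its speed; a pose out of reach is approached as far as the arm can. A call with a gripper value outside its range is refused whole. The fingers move at their own pace and stop on an object; "grip_force" is the grip in N (left out, the last holds). Time passes only in rows, so rows that repeat a pose let the fingers close. It gives the time, the measured TCP pose, the force and the opening at its end, in the units of the state.
- manip.get_obs(): the state, without advancing time (a new reading comes with each control period).
- cams.camera(name): name is "scene" or "side" or "wrist"; returns the picture (420x560x3 uint8, red, green, blue); there is no depth.
- cams.camera_params(name): a dict with "fx", "fy", "cx", "cy" (pixels), "dist_coeffs" ([k1, k2, p1, p2, k3] as OpenCV has them; the pictures are not rectified), "xyz" and "rotation" of the camera in the world. Camera axes: x right, y up, looking along -z (the intrinsics and any distortion apply to the point x, -y, -z); pixel columns grow to the right and rows downward; lengths in m; the calibration is good to about 2 mm. A picture is of the moment at which its call begins: read the wrist's pose just before it. camera_params takes no time and is no camera call; for the wrist camera it gives the pose at the moment of the call.
- manip.hand_in(): hands the job in, once; it reports no verdict.
The state is a dict: "clock": time; "joint_pos": joint angles; "joint_velocities": joint speeds; "tau": joint torques, N m; "position": TCP position; "ee_rot": TCP orientation; "ft_force": force on the tool from outside, world axes, zero at the start; "torque": the same for the moment, N m; "grip_width": opening from 0.0 (shut) to 1.0 (fully open).
Only numpy, scipy, OpenCV 4.12 (cv2) and the standard library are available. Lean on these libraries where they do the work, as an engineer would, in place of code of your own. Each camera call takes 0.05 s, during which the arm holds its last target. There are 200 camera calls.

## Working session

There is one attempt and no reset: what is moved stays moved. The work goes in short steps, Python scripts to look and compute and a tool call to move; the robot and the scene stay as the last step left them, time stands still between calls to the robot, and variables do not carry over. Pictures are saved under pics/ and viewed, about 8 in all and at most 12, crops included, and the job is handed in when it is done.

Besides the shell and the picture viewer there is one more tool, called after "Emit:" as name(argument=value, ...), one argument or row to a line, values as JSON. move_arm: Moves the arm, as the interface text tells. Its arguments: {"type":"object","properties":{"moves":{"type":"array","items":{"type":"array","items":{"type":"number"}}},"grip_force":{"type":"number"}},"required":["moves"]}

```bash
ls; mkdir -p pics; python3 - <<'E'
from workcell import manip, cams
import cv2
o=manip.get_obs()
print({k:(v if not hasattr(v,'round') else v) for k,v in o.items()})
for n in ("scene","side"):
    im=cams.camera(n); cv2.imwrite(f"pics/{n}0.png",im[:,:,::-1]); print(n,cams.camera_params(n))
E
```

```text
pics
{'clock': 0.0, 'joint_pos': array([ 1.17941886,  0.33285983, -0.06467279,  1.46094887,  0.02161635,
        1.34988833, -0.08845864]), 'joint_velocities': array([-0.00031022,  0.00013714,  0.00121732,  0.00127576, -0.00201508,
       -0.00061047,  0.00029903]), 'tau': array([-3.38522395e-04, -6.25446868e+01,  4.86330874e-02, -3.91608667e+01,
        1.60898088e-02,  9.89471970e-03, -1.13461222e-04]), 'position': array([ 0.22513701, -0.58264135,  0.23051978]), 'ee_rot': array([ 8.24776440e-01, -5.65458512e-01, -6.05249632e-04, -3.60195307e-04]), 'ft_force': array([-0.22512206, -0.84932848, -0.07069841]), 'torque': array([-0.01307343,  0.00931184,  0.01600652]), 'grip_width': 1.0045628083833669}
scene {'fx': 468.4706790659121, 'fy': 468.4706790659121, 'cx': 264.69007402549494, 'cy': 208.98479577651057, 'dist_coeffs': array([-0.1201129,  0.       ,  0.       ,  0.       ,  0.       ]), 'xyz': array([1.20906935, 0.67250247, 1.4003971 ]), 'rotation': array([0.105114  , 0.27564207, 0.88550049, 0.35897267])}
side {'fx': 537.566863245106, 'fy': 537.566863245106, 'cx': 279.05794611719347, 'cy': 212.99249528412736, 'dist_coeffs': array([-0.04373627,  0.        ,  0.        ,  0.        ,  0.        ]), 'xyz': array([0.22965372, 0.86822537, 1.19716101]), 'rotation': array([-0.06486465,  0.32652945,  0.92780596, -0.16836627])}
```

View pics/scene0.png

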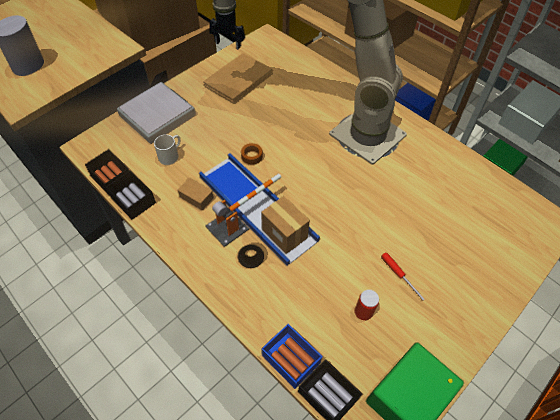

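View pics/side0.png

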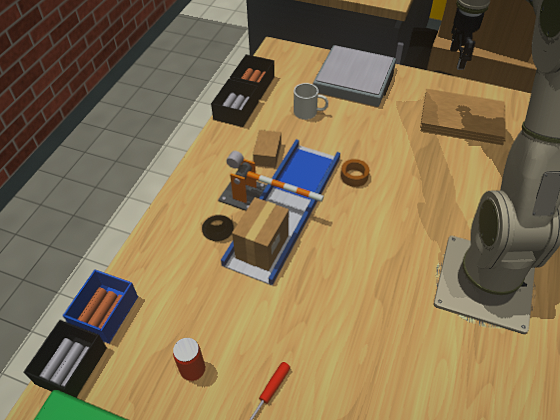

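Scene: the lane runs diagonally. The pad is at (235,183), the barrier tip at (280,179) and the carton at (285,225), with the post at (225,225). The tape, small box and spool sit close to the lane. In the side view the barrier tip is at about (321,197). I'll zoom in to pick precise points.

```bash
cat > h.py <<'E'
import numpy as np, cv2
from scipy.spatial.transform import Rotation as R
from workcell import manip, cams
def ray(n,uv,P=None):
    P=P or cams.camera_params(n)
    K=np.array([[P['fx'],0,P['cx']],[0,P['fy'],P['cy']],[0,0,1]])
    p=cv2.undistortPoints(np.array(uv,float).reshape(-1,1,2),K,P['dist_coeffs']).reshape(-1,2)
    d=np.c_[p[:,0],-p[:,1],-np.ones(len(p))]
    return P['xyz'],R.from_quat(P['rotation']).apply(d)
def plane(n,uv,z):
    c,d=ray(n,uv); return c+d*((z-c[2])/d[:,2])[:,None]
def tri(uv1,uv2,n1='scene',n2='side'):
    c1,d1=ray(n1,uv1);c2,d2=ray(n2,uv2);out=[]
    for a,b in zip(d1,d2):
        s=np.linalg.lstsq(np.c_[a,-b],c2-c1,rcond=None)[0]
        p,q=c1+s[0]*a,c2+s[1]*b; out.append(np.r_[(p+q)/2,np.linalg.norm(p-q)])
    return np.array(out)
E
python3 - <<'E'
from h import *
a=cv2.imread('pics/scene0.png')[140:270,170:330]; b=cv2.imread('pics/side0.png')[130:290,200:360]
cv2.imwrite('pics/za.png',cv2.resize(a,None,fx=4.9,fy=4.6,interpolation=cv2.INTER_CUBIC)[:600,:784])
cv2.imwrite('pics/zb.png',cv2.resize(b,None,fx=3.75,fy=3.75,interpolation=cv2.INTER_CUBIC))
for n in ('scene','side'):
    im=cv2.imread(f'pics/{n}0.png'); h=cv2.cvtColor(im,cv2.COLOR_BGR2HSV)
    m=cv2.inRange(h,(105,120,40),(125,255,255))
    roi=np.zeros_like(m)
    if n=='scene': roi[145:270,190:325]=255
    else: roi[130:290,200:350]=255
    m&=roi
    cs=cv2.findContours(m,cv2.RETR_EXTERNAL,cv2.CHAIN_APPROX_NONE)[0]
    for c in cs:
        if cv2.contourArea(c)<15: continue
        print(n,cv2.contourArea(c),cv2.approxPolyDP(c,2,True).reshape(-1,2).tolist())
E
```

```text
scene 21.5 [[309, 228], [317, 238], [319, 237]]
scene 253.5 [[234, 211], [236, 210], [284, 261], [288, 261], [237, 208]]
scene 45.5 [[264, 190], [267, 194], [268, 191], [274, 200], [278, 198], [267, 188]]
scene 1185.5 [[200, 172], [200, 176], [229, 205], [256, 187], [229, 162], [207, 176]]
scene 148.5 [[228, 154], [258, 185], [261, 184]]
side 46.5 [[232, 242], [221, 260], [228, 254]]
side 227.5 [[274, 186], [309, 198], [311, 201], [269, 277], [271, 279], [277, 270], [274, 268], [281, 261], [304, 220], [306, 209], [311, 207], [314, 201]]
side 25.0 [[270, 185], [268, 184], [263, 192], [266, 192]]
side 1496.0 [[296, 149], [277, 179], [319, 192], [339, 153], [337, 152], [332, 160]]
side 107.5 [[297, 140], [273, 178], [276, 177]]
```

View pics/za.png

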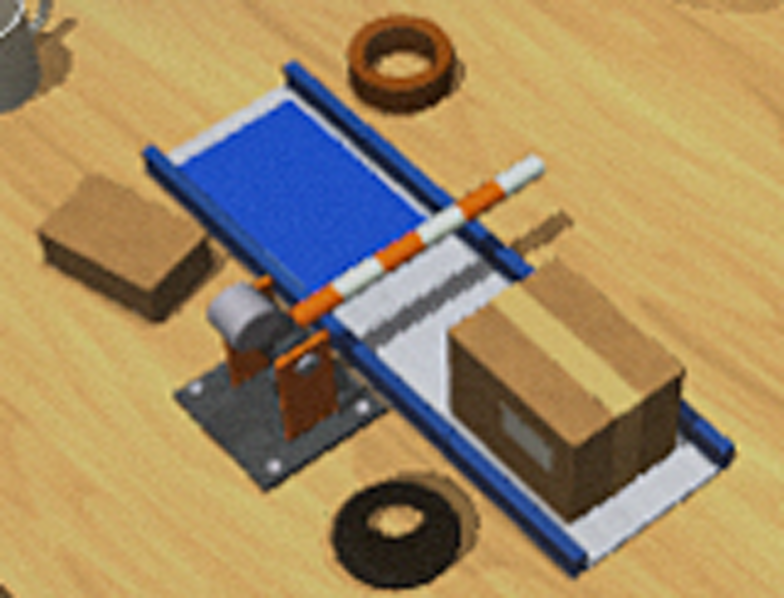

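View pics/zb.png

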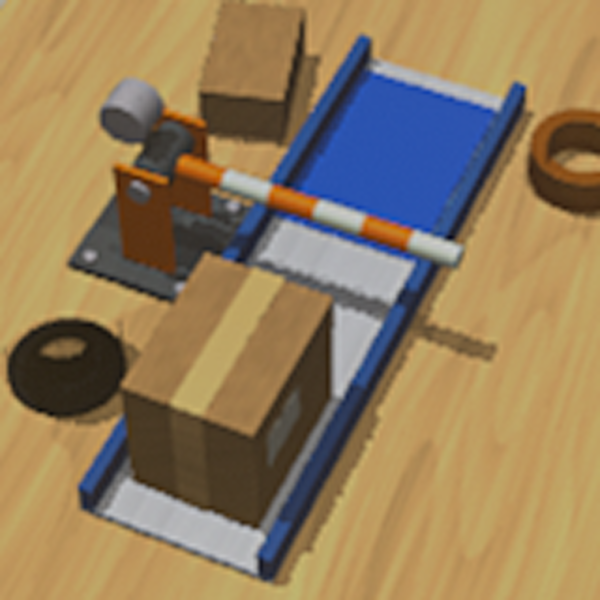

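The zoomed crops show the lane guide ends, pad corners, carton top corners and barrier tip clearly in both views. I'll compute positions from those.

```bash
python3 - <<'E'
from h import *
np.set_printoptions(precision=4,suppress=True)
A=lambda p:(np.array(p,float)+.5)/[4.9,4.6]-.5+[170,140]
B=lambda p:(np.array(p,float)+.5)/3.75-.5+[200,130]
ga=[(292,65),(730,447),(150,152),(580,562)]; gb=[(517,87),(268,550),(363,42),(87,488)]
print('guides',tri(A(ga),B(gb)));print(plane('scene',A(ga),.03));print(plane('side',B(gb),.03))
pa=[(290,100),(185,165),(325,290),(428,218)]; pb=[(497,110),(372,70),(308,200),(432,240)]
print('pad',plane('scene',A(pa),.006));print(plane('side',B(pb),.006))
ca=[(555,263),(450,333),(573,443),(685,372)]; cb=[(333,300),(203,253),(125,390),(258,435)]
# order: scene: near-gate/robot side, near-gate/far, far end/far, farend/robot
print('carton',tri(A(ca),B(cb)));print(plane('scene',A(ca),.121));print(plane('side',B(cb),.121))
print('tip',tri(A([(537,165),(305,312)]),B([(455,252),(185,165)])))
print('tape', plane('scene',A([(403,55)]),.036),plane('side',B([(578,155)]),.036))
print('spool', plane('scene',A([(398,525)]),.052))
print('sbox', plane('scene',A([(100,180),(40,235),(152,290),(210,240)]),.05))
E
```

```text
guides [[ 0.491  -0.2934  0.0295  0.0024]
 [ 0.5203  0.1972  0.0323  0.0046]
 [ 0.6286 -0.3037  0.025   0.0014]
 [ 0.6597  0.1886  0.0236  0.0041]]
[[ 0.4906 -0.2945  0.03  ]
 [ 0.5202  0.1987  0.03  ]
 [ 0.6304 -0.3009  0.03  ]
 [ 0.6631  0.1929  0.03  ]]
[[ 0.4911 -0.2912  0.03  ]
 [ 0.5205  0.1933  0.03  ]
 [ 0.627  -0.2977  0.03  ]
 [ 0.6571  0.1901  0.03  ]]
pad [[ 0.505  -0.2832  0.006 ]
 [ 0.6095 -0.288   0.006 ]
 [ 0.6162 -0.1176  0.006 ]
 [ 0.5125 -0.1158  0.006 ]]
[[ 0.5041 -0.2836  0.006 ]
 [ 0.6166 -0.2923  0.006 ]
 [ 0.6154 -0.136   0.006 ]
 [ 0.5097 -0.1301  0.006 ]]
carton [[0.5316 0.036  0.113  0.0005]
 [0.6299 0.0339 0.1208 0.0009]
 [0.6347 0.1563 0.115  0.0041]
 [0.5379 0.1637 0.1152 0.0029]]
[[0.536  0.0402 0.121 ]
 [0.6302 0.0344 0.121 ]
 [0.6364 0.1566 0.121 ]
 [0.5417 0.1675 0.121 ]]
[[0.5293 0.0418 0.121 ]
 [0.6298 0.0335 0.121 ]
 [0.6326 0.1626 0.121 ]
 [0.536  0.1659 0.121 ]]
tip [[ 0.4684 -0.0448  0.1008  0.0012]
 [ 0.6814 -0.0558  0.104   0.0022]]
tape [[ 0.424 -0.237  0.036]] [[ 0.4226 -0.2292  0.036 ]]
spool [[0.7377 0.0948 0.052 ]]
sbox [[ 0.6839 -0.291   0.05  ]
 [ 0.75   -0.2794  0.05  ]
 [ 0.7243 -0.1803  0.05  ]
 [ 0.6633 -0.1874  0.05  ]]
```

```bash
cat >> h.py <<'E'
YAW=np.radians(-3.45); C=np.array([0.575,-0.051,0]); RL=R.from_euler('z',YAW)
def lane(p): return RL.apply(np.array(p,float))+C          # lane -> world
def tolane(p): return RL.inv().apply(np.array(p,float)-C)
def go(p, jaw):   # lane-frame TCP goal(s), tool straight down, jaw axis angle in lane frame (deg) -> turn, shift
    o=manip.get_obs(); R0=R.from_quat(o['ee_rot'])
    Rt=RL*R.from_euler('z',jaw,degrees=True)*R.from_euler('x',180,degrees=True)
    print('clk %.2f'%o['clock'],'lane tcp',tolane(o['position']).round(4),'F',o['ft_force'].round(2),'w',round(o['grip_width'],3))
    for q in np.atleast_2d(p):
        print((R0.inv()*Rt).as_rotvec(degrees=True).round(1), R0.inv().apply(lane(q)-o['position']).round(4))
E
python3 -c "
from h import *
go([-.085,0,.17],-90)"
```

```text
clk 0.10 lane tcp [-0.3172 -0.5517  0.2306] F [-0.47  0.64  0.85] w 0.999
[ 0.   0.1 24.6] [-0.4051 -0.4407  0.0611]
```

Emit:
move_arm(
  moves=[
    [0,0.1,24.6,-0.405,-0.441,0.02,0.0854],
    [0,0.1,24.6,-0.405,-0.441,0.02,0.0854],
    [0,0.1,24.6,-0.405,-0.441,0.02,0.0854],
    [0,0.1,24.6,-0.405,-0.441,0.02,0.0854],
    [0,0.1,24.6,-0.405,-0.441,0.02,0.0854],
    [0,0.1,24.6,-0.405,-0.441,0.02,0.0854],
    [0,0.1,24.6,-0.405,-0.441,0.02,0.0854],
    [0,0.1,24.6,-0.405,-0.441,0.02,0.0854],
    [0,0.1,24.6,-0.405,-0.441,0.02,0.0854],
    [0,0.1,24.6,-0.405,-0.441,0.02,0.0854],
  ],
  grip_force=20,
)

```text
clock: 1.1
position: [0.4468, -0.1336, 0.2146]
ee_rot: [-0.685, 0.728, -0.001, -0.001]
ft_force: [1.1, -0.6, -0.8]
grip_width: 0.998
```

```bash
python3 -c "
from h import *
go([-.085,0,.17],-90)"
```

```text
clk 1.10 lane tcp [-0.123  -0.0902  0.2146] F [ 1.08 -0.62 -0.8 ] w 0.998
[-0.  -0.1 -0. ] [-0.0903 -0.0379  0.0444]
```

Emit:
move_arm(
  moves=[
    [0,0,0,-0.09,-0.038,0.044,0.0854],
    [0,0,0,-0.09,-0.038,0.044,0.0854],
    [0,0,0,-0.09,-0.038,0.044,0.0854],
    [0,0,0,-0.09,-0.038,0.044,0.0854],
    [0,0,0,-0.09,-0.038,0.044,0.0854],
    [0,0,0,-0.09,-0.038,0.044,0.0854],
  ],
)

```text
clock: 1.7
position: [0.4898, -0.0498, 0.171]
ee_rot: [-0.684, 0.729, -0.001, -0.001]
ft_force: [-0.0, 0.7, 0.5]
grip_width: 1.001
```

```bash
python3 -c "
from h import *
cv2.imwrite('pics/w1.png',cams.camera('wrist')[:,:,::-1])
print(cams.camera_params('wrist'))
go([-.085,0,.076],-90)"
```

```text
{'fx': 352.9517653149219, 'fy': 352.9517653149219, 'cx': 281.01267083278276, 'cy': 209.15270470144134, 'dist_coeffs': array([-0.08580114,  0.        ,  0.        ,  0.        ,  0.        ]), 'xyz': array([ 0.56049905, -0.05392569,  0.31226109]), 'rotation': array([ 0.09616407, -0.10095705,  0.7218606 , -0.67784764])}
clk 1.75 lane tcp [-0.0851 -0.0038  0.171 ] F [-0.35  0.13 -0.27] w 0.999
[-0.1 -0.1 -0.2] [-0.0041  0.      0.095 ]
```

View pics/w1.png

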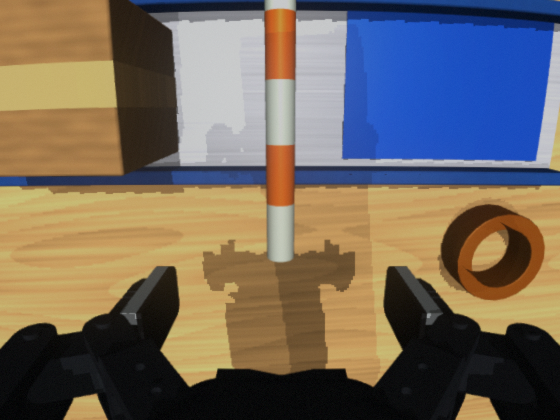

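The wrist view shows the tube centred between the fingers at column 281, with its tip end at row 262. The pad's edges are at columns 343 and 537 on row 158, and the carton's front top edge is at about column 112. I'll check these against the estimates.

```bash
python3 -c "
from h import *
f=lambda uv,z: print(tolane(plane('wrist',uv,z)).round(4))
f([(281,260),(281,100)],.1)   # tip end, tube
f([(343,158),(537,159),(345,15)],.006)  # pad
f([(111,3),(119,174)],.121) # carton top front
f([(560,184),(0,184)],.03)
f([(178,150)],.006)
"
```

```text
[[-0.1099 -0.004   0.1   ]
 [-0.0095 -0.0042  0.1   ]]
[[-0.0561 -0.0583  0.006 ]
 [-0.0553 -0.2384  0.006 ]
 [ 0.0594 -0.0558  0.006 ]]
[[ 0.0396  0.0818  0.121 ]
 [-0.0486  0.0864  0.121 ]]
[[-0.0734 -0.2466  0.03  ]
 [-0.072   0.2394  0.03  ]]
[[-0.0485  0.0852  0.006 ]]
```

Emit:
move_arm(
  moves=[
    [0,0,0,0,0,0.045,0.0854],
    [0,0,0,0,0,0.095,0.0854],
    [0,0,0,0,0,0.095,0.0854],
    [0,0,0,0,0,0.095,0.0],
    [0,0,0,0,0,0.095,0.0],
    [0,0,0,0,0,0.095,0.0],
    [0,0,0,0,0,0.095,0.0],
    [0,0,0,0,0,0.095,0.0],
    [0,0,0,0,0,0.095,0.0],
    [0,0,0,0,0,0.095,0.0],
  ],
  grip_force=20,
)

```text
clock: 2.75
position: [0.4906, -0.0494, 0.0768]
ee_rot: [-0.685, 0.728, -0.002, -0.001]
ft_force: [-1.9, -3.3, 8.3]
grip_width: 0.201
```

```bash
python3 -c "
from h import *
r=.215
a=np.array([.15,.3,.45,.6,.75,.9,1.05,1.2])
go(np.c_[.13-r*np.cos(a),0*a-.004,.095-.019+r*np.sin(a)],-90)"
```

```text
clk 2.75 lane tcp [-0.0843 -0.0035  0.0768] F [-1.86 -3.3   8.28] w 0.201
[-0.1 -0.2 -0.1] [ 0.0006 -0.0018 -0.0314]
[-0.1 -0.2 -0.1] [ 0.0007 -0.0091 -0.0628]
[-0.1 -0.2 -0.1] [ 0.0008 -0.0209 -0.0927]
[-0.1 -0.2 -0.1] [ 0.0009 -0.0371 -0.1206]
[-0.1 -0.2 -0.1] [ 0.0009 -0.0573 -0.1457]
[-0.1 -0.2 -0.1] [ 0.001  -0.081  -0.1675]
[-0.1 -0.2 -0.1] [ 0.001  -0.1077 -0.1855]
[-0.1 -0.2 -0.1] [ 0.001  -0.1368 -0.1993]
```

Emit:
move_arm(
  moves=[
    [0,0,0,0,-0.001,-0.016,0],
    [0,0,0,0,-0.002,-0.032,0],
    [0,0,0,0,-0.005,-0.047,0],
    [0,0,0,0,-0.009,-0.063,0],
    [0,0,0,0,-0.015,-0.078,0],
    [0,0,0,0,-0.021,-0.093,0],
    [0,0,0,0,-0.021,-0.093,0],
  ],
)

```text
clock: 3.45
position: [0.5116, -0.0507, 0.1704]
ee_rot: [-0.685, 0.729, -0.002, -0.001]
ft_force: [-1.8, -4.6, -0.7]
grip_width: 0.202
```

Emit:
move_arm(
  moves=[
    [0,0,0,0,-0.008,-0.014,0],
    [0,0,0,0,-0.016,-0.028,0],
    [0,0,0,0,-0.026,-0.041,0],
    [0,0,0,0,-0.036,-0.053,0],
    [0,0,0,0,-0.048,-0.064,0],
    [0,0,0,0,-0.06,-0.075,0],
    [0,0,0,0,-0.087,-0.093,0],
    [0,0,0,0,-0.116,-0.107,0],
    [0,0,0,0,-0.116,-0.107,0],
  ],
)

```text
clock: 4.35
position: [0.629, -0.058, 0.2768]
ee_rot: [-0.685, 0.729, -0.002, -0.0]
ft_force: [-2.6, -7.1, 5.0]
grip_width: 0.2
```

```bash
python3 -c "
from h import *
a=cams.camera('side')[:,:,::-1]; cv2.imwrite('pics/s2.png',cv2.resize(a[80:280,180:400],None,fx=2.5,fy=2.5))
go([.03,0,.3],-90)"
```

```text
clk 4.40 lane tcp [ 0.0533 -0.0038  0.2765] F [-1.44 -5.81  4.78] w 0.202
[-0.1 -0.2 -0.1] [-0.0036  0.0233 -0.0236]
```

View pics/s2.png

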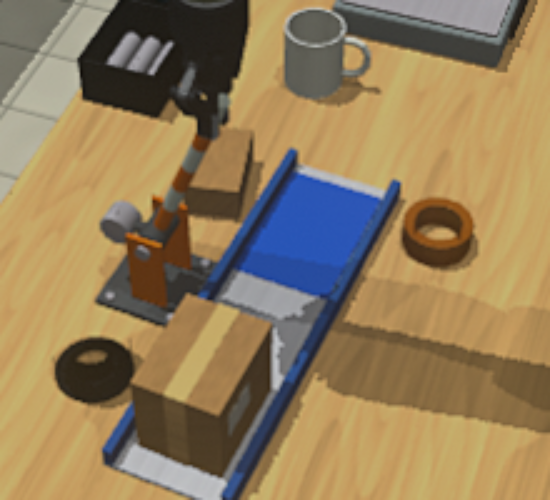

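The tube is held at about 1.2 rad, past balance. Next I open the fingers and let it go.

Emit:
move_arm(
  moves=[
    [0,0,0,0,0,0,0.0854],
    [0,0,0,0,0,0,0.0854],
    [0,0,0,0,0,0,0.0854],
    [0,0,0,0,0,0,0.0854],
    [0,0,0,0,0,0,0.0854],
    [0,0,0,0,0,0,0.0854],
    [0,0,0,0,0.05,0,0.0854],
    [0,0,0,0,0.1,0,0.0854],
    [0,0,0,0,0.12,0,0.0854],
    [0,0,0,0,0.12,0,0.0854],
  ],
)

```text
clock: 5.4
position: [0.5049, -0.049, 0.2763]
ee_rot: [-0.685, 0.728, -0.002, -0.001]
ft_force: [0.5, -0.3, -0.7]
grip_width: 1.004
```

```bash
python3 -c "
from h import *
a=cams.camera('side')[:,:,::-1]; cv2.imwrite('pics/s3.png',cv2.resize(a[80:280,180:400],None,fx=2.5,fy=2.5))
go([[0,.25,.2],[0,.25,.06]],0)"
```

```text
clk 5.45 lane tcp [-0.0687 -0.0023  0.2762] F [-0.02 -0.66 -0.21] w 0.998
[  0.1  -0.2 -90.1] [-0.2526 -0.0683  0.0755]
[  0.1  -0.2 -90.1] [-0.2531 -0.0681  0.2155]
```

View pics/s3.png

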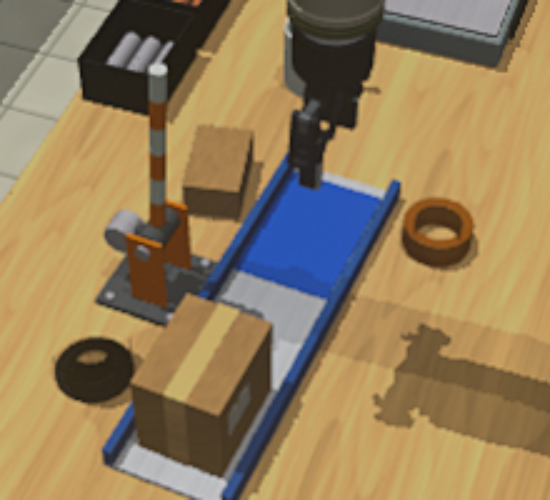

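The barrier stands upright by itself, clear of the robot. Next I go behind the carton.

Emit:
move_arm(
  moves=[
    [0,0,-85,-0.253,-0.068,0.04,0.05],
    [0,0,-85,-0.253,-0.068,0.04,0.05],
    [0,0,-85,-0.253,-0.068,0.04,0.05],
    [0,0,-85,-0.253,-0.068,0.04,0.05],
    [0,0,-85,-0.253,-0.068,0.04,0.05],
    [0,0,-85,-0.253,-0.068,0.04,0.05],
    [0,0,-85,-0.253,-0.068,0.04,0.05],
    [0,0,-85,-0.253,-0.068,0.04,0.05],
    [0,0,-85,-0.253,-0.068,0.04,0.05],
    [0,0,-85,-0.253,-0.068,0.04,0.05],
  ],
)

```text
clock: 6.45
position: [0.5909, 0.1998, 0.2346]
ee_rot: [0.997, -0.071, -0.0, 0.0]
ft_force: [0.4, 0.0, 0.1]
grip_width: 0.586
```

```bash
python3 -c "
from h import *
go([[0,.252,.2],[0,.252,.06]],0)"
```

```text
clk 6.45 lane tcp [0.0008 0.2513 0.2346] F [0.35 0.03 0.08] w 0.586
[ 0.   0.  -4.7] [-0.0009 -0.0007  0.0346]
[ 0.   0.  -4.7] [-0.0008 -0.0008  0.1746]
```

Emit:
move_arm(
  moves=[
    [0,0,-4.7,-0.001,0,0.05,0.05],
    [0,0,-4.7,-0.001,0,0.1,0.05],
    [0,0,-4.7,-0.001,0,0.14,0.05],
    [0,0,-4.7,-0.001,0,0.175,0.05],
    [0,0,-4.7,-0.001,0,0.175,0.05],
    [0,0,-4.7,-0.001,0,0.175,0.05],
  ],
)

```text
clock: 7.05
position: [0.5896, 0.1998, 0.0605]
ee_rot: [0.999, -0.033, -0.0, 0.0]
ft_force: [-0.3, -0.1, 0.7]
grip_width: 0.583
```

```bash
python3 -c "
from h import *
cv2.imwrite('pics/w4.png',cams.camera('wrist')[:,:,::-1])
go([[0,0,.06],[0,-.072,.06]],0)"
```

```text
clk 7.10 lane tcp [2.000e-04 2.516e-01 6.180e-02] F [-0.07 -0.24  0.46] w 0.585
[ 0.  -0.1 -0.3] [0.0013 0.2516 0.0018]
[ 0.  -0.1 -0.3] [0.0017 0.3236 0.0019]
```

View pics/w4.png

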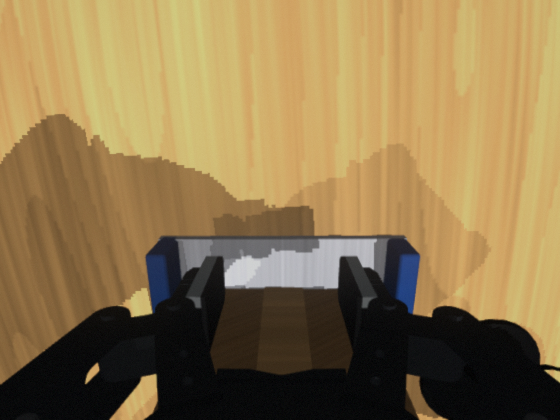

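The fingers stand behind the carton, centred between the guides (blue ends at columns 160 and 402). Now I push.

Emit:
move_arm(
  moves=[
    [0,0,0,0,0.015,0,0.05],
    [0,0,0,0,0.025,0,0.05],
    [0,0,0,0,0.035,0,0.05],
    [0,0,0,0,0.047,0,0.05],
    [0,0,0,0,0.06,0,0.05],
  ],
)

```text
clock: 7.6
position: [0.5853, 0.1385, 0.0607]
ee_rot: [0.999, -0.033, 0.001, 0.001]
ft_force: [-0.1, 2.7, 1.3]
grip_width: 0.581
```

```bash
python3 -c "
from h import *
go([[0,0,.06],[0,-.072,.06]],0)"
```

```text
clk 7.60 lane tcp [-0.0012  0.1898  0.0607] F [-0.13  2.65  1.33] w 0.581
[ 0.1 -0.1 -0.3] [0.0022 0.1898 0.001 ]
[ 0.1 -0.1 -0.3] [0.0026 0.2618 0.0011]
```

Contact force is 2.7 N, as expected. I continue, correcting the small lateral offset.

Emit:
move_arm(
  moves=[
    [0,0,-0.3,0.001,0.016,0,0.05],
    [0,0,-0.3,0.001,0.033,0,0.05],
    [0,0,-0.3,0.001,0.05,0,0.05],
    [0,0,-0.3,0.001,0.067,0,0.05],
    [0,0,-0.3,0.002,0.084,0,0.05],
    [0,0,-0.3,0.002,0.1,0,0.05],
    [0,0,-0.3,0.002,0.117,0,0.05],
    [0,0,-0.3,0.002,0.134,0,0.05],
    [0,0,-0.3,0.002,0.15,0,0.05],
    [0,0,-0.3,0.002,0.165,0,0.05],
  ],
)

```text
clock: 8.6
position: [0.576, -0.0269, 0.0604]
ee_rot: [1.0, -0.03, 0.0, 0.001]
ft_force: [0.2, 2.8, -0.1]
grip_width: 0.587
```

```bash
python3 -c "
from h import *
a=cams.camera('side')[:,:,::-1]; cv2.imwrite('pics/s5.png',cv2.resize(a[80:280,180:400],None,fx=2.5,fy=2.5))
go([[0,-.05,.06],[0,-.072,.06]],0)"
```

```text
clk 8.65 lane tcp [-0.0003  0.0208  0.0601] F [ 1.08 -2.8  -0.05] w 0.583
[ 0.2  0.  -0.2] [0.0006 0.0708 0.0004]
[ 0.2  0.  -0.2] [0.0006 0.0928 0.0005]
```

View pics/s5.png

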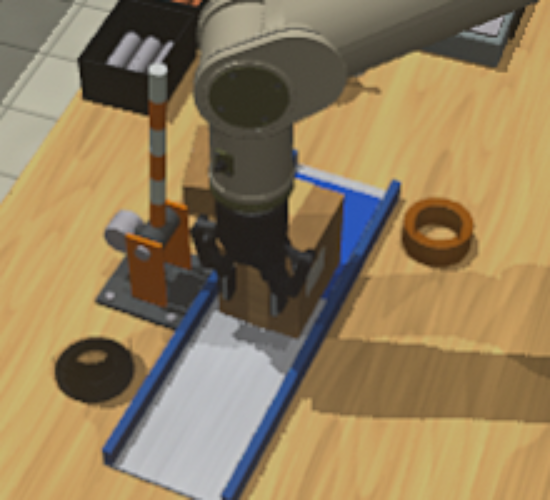

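The carton is going straight under the raised barrier, which is still up. I push on more slowly, then measure.

Emit:
move_arm(
  moves=[
    [0,0,0,0,0.012,0,0.05],
    [0,0,0,0,0.025,0,0.05],
    [0,0,0,0,0.038,0,0.05],
    [0,0,0,0,0.051,0,0.05],
    [0,0,0,0,0.062,0,0.05],
    [0,0,0,0,0.07,0,0.05],
    [0,0,0,0,0.076,0,0.05],
    [0,0,0,0,0.08,0,0.05],
    [0,0,0,0,0.08,0,0.05],
  ],
)

```text
clock: 9.55
position: [0.5714, -0.1059, 0.0606]
ee_rot: [1.0, -0.031, 0.0, 0.001]
ft_force: [-0.0, 0.2, -0.5]
grip_width: 0.585
```

```bash
python3 -c "
from h import *
print('prev',tolane(plane('side',(np.array([(222,312),(300,333)])+.5)/2.5-.5+[180,80],.006)))
a=cams.camera('side')[:,:,::-1]; b=cams.camera('scene')[:,:,::-1]
cv2.imwrite('pics/s6.png',np.hstack([cv2.resize(a[120:260,200:340],(400,400)),cv2.resize(b[130:270,180:320],(400,400))]))
go([[0,-.05,.06],[0,-.072,.06]],0)"
```

```text
prev [[ 0.04637989  0.00932656  0.006     ]
 [-0.04805133  0.00178716  0.006     ]]
clk 9.65 lane tcp [-0.0002 -0.0544  0.0607] F [ 0.81 -0.94 -0.57] w 0.582
[ 0.1 -0.  -0. ] [ 0.0002 -0.0044  0.0007]
[ 0.1 -0.  -0. ] [0.0002 0.0176 0.0007]
```

View pics/s6.png

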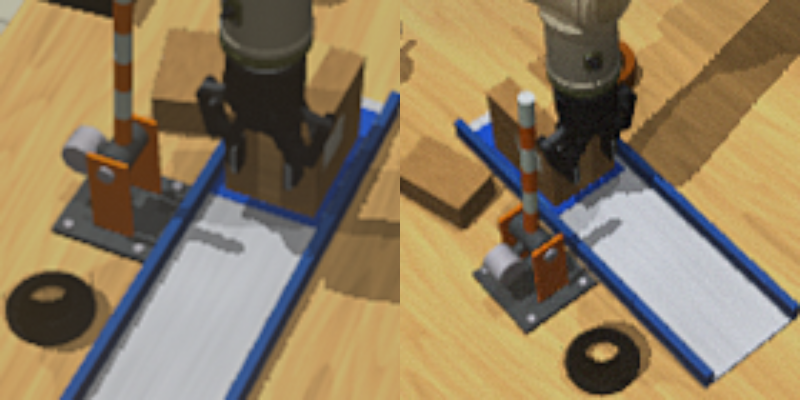

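A blue strip about 12 mm wide shows behind the carton (left crop, edge (222,193) to (318,217)). The carton centre is then at about -0.134 against a pad centre of -0.148, so I push 14 mm more and then retreat.

Emit:
move_arm(
  moves=[
    [0,0,0,0,0.004,0,0.05],
    [0,0,0,0,0.008,0,0.05],
    [0,0,0,0,0.012,0,0.05],
    [0,0,0,0,0.014,0,0.05],
    [0,0,0,0,0.014,0,0.05],
    [0,0,0,0,-0.01,0,0.05],
    [0,0,0,0,-0.05,0,0.05],
    [0,0,0,0,-0.1,0,0.05],
    [0,0,0,-0.04,-0.15,-0.05,0.05],
    [0,0,0,-0.06,-0.2,-0.1,0.05],
  ],
)

```text
clock: 10.65
position: [0.5379, 0.0625, 0.1238]
ee_rot: [1.0, -0.03, -0.001, 0.001]
ft_force: [1.1, 0.0, 0.7]
grip_width: 0.586
```

Emit:
move_arm(
  moves=[
    [0,0,0,0,-0.02,-0.05,0.05],
    [0,0,0,0,-0.07,-0.1,0.05],
    [0,0,0,0,-0.1,-0.1,0.05],
    [0,0,0,0,-0.1,-0.1,0.05],
    [0,0,0,0,-0.1,-0.1,0.05],
  ],
)

```text
clock: 11.15
position: [0.5458, 0.1622, 0.2245]
ee_rot: [1.0, -0.029, 0.001, 0.001]
ft_force: [-0.6, -0.4, -0.1]
grip_width: 0.586
```

```bash
python3 -c "
from h import *
a=cams.camera('side')[:,:,::-1]; b=cams.camera('scene')[:,:,::-1]
cv2.imwrite('pics/s7.png',np.hstack([cv2.resize(a[120:260,200:340],(400,400),interpolation=2),cv2.resize(b[130:270,180:320],(400,400),interpolation=2)]))
go([[0,-.05,.06]],0)"
```

```text
clk 11.25 lane tcp [-0.0417  0.2085  0.2234] F [-0.83 -0.42  0.36] w 0.585
[ 0.2  0.  -0.1] [0.0422 0.258  0.1642]
```

View pics/s7.png

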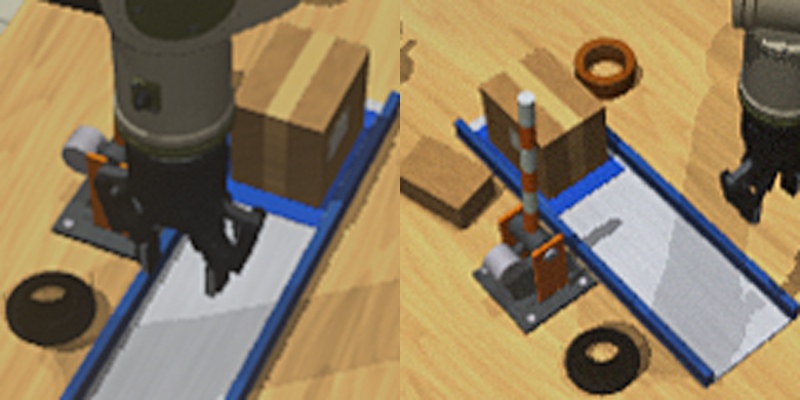

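```bash
python3 -c "
from h import *
A=lambda p:(np.array(p,float)+.5)/(400/140)-.5
np.set_printoptions(precision=4,suppress=True)
print('side top',tolane(plane('side',A([(234,98),(256,28),(368,65),(326,132)])+[200,120],.121)))
print('side bottom+y',tolane(plane('side',A([(231,180),(322,207)])+[200,120],.006)))
print('scene bottom+y',tolane(plane('scene',A([(148,196),(204,159)])+[180,130],.006)))
print('scene top+y',tolane(plane('scene',A([(152,143),(207,107)])+[180,130],.121)))
print('pad edge',tolane(plane('scene',A([(160,215),(222,170)])+[180,130],.006)))
"
```

```text
side top [[ 0.0478 -0.0882  0.121 ]
 [ 0.0685 -0.1902  0.121 ]
 [-0.0567 -0.1852  0.121 ]
 [-0.0528 -0.0816  0.121 ]]
side bottom+y [[ 0.0493 -0.0819  0.006 ]
 [-0.0517 -0.0855  0.006 ]]
scene bottom+y [[ 0.0453 -0.0901  0.006 ]
 [-0.0469 -0.0889  0.006 ]]
scene top+y [[ 0.0376 -0.079   0.121 ]
 [-0.0485 -0.0785  0.121 ]]
pad edge [[ 0.0521 -0.0567  0.006 ]
 [-0.0532 -0.0597  0.006 ]]
```

```bash
python3 -c "
from h import *
manip.hand_in(); go([0,0,.3],0)"
```

```text
the job is handed in; nothing more can be done
the job is handed in; nothing more can be done
```

I raised the barrier arm and pushed the carton onto the blue pad. I handed the job in at about 11.3 s of the 64 s allowed; no verdict was given.

**Barrier:** I gripped the tube near its tip, lifted it along its arc to about 1.2 rad and let go. It swung to the upper stop by itself and was still upright in the last picture, with the robot clear of it.

**Carton:** I pushed it along the lane with the spread fingers, at about 3 N, and then backed off.
- **Along the lane:** the carton's rear face measured about -84 mm, so its centre is near -149 mm. The pad's centre is at about -148 mm.
- **Across the lane:** the carton is within a few mm of the pad's centre.
- **Upright:** it stands upright in both views.

**Disagreements in the last check:**
- My readings of the rear face ranged from -79 to -90 mm.
- The two far top corners I read in the last side picture did not fit the carton's known length. I put that down to misreading the pixels and used the rear-face edges instead.

**Bystanders:** the tape, spool and small box showed no movement in the last pictures. The mug, can and screwdriver were outside those crops, but the arm never went near the can or screwdriver and passed well above the mug's height.

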